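Find the loose castor by rocking it and take up its play

TASK

One of these two upturned trolley castors has play in its bearing: rock the wheels by hand to find it, tipping the loose one all the way over to your left and then all the way to your right. Then take the mallet, drive the loose wheel's brass take-up pin fully home with it, and put the mallet back down on the worktop. Leave the sound castor's pin and the other things on the bench as they are.

Things in the scene. Friction and masses are not known exactly. Their poses are not given: they have to be found in the camera images.
- castor_1: upturned black-tyred trolley castor on a fixed plywood block (140x120x24 mm). The two castors look alike, stand in either order, and exactly one has play. Origin: centre of the block's underside; x = the way the wheel rolls, y = along the axle to the pin's side, z up. Axle centre (-12,0,120) mm; fork legs out to 29 mm each side, up to 142 mm; grey axle housing out to y = 69 mm carries the pin
- hub_1 (a joint): rocking of castor 1's wheel, rad: 0 = square in the fork, + = top of the tyre leaning to the castor's +y (robot's left, the pin's side), - = the other way. It stays as left. A wheel with play rocks with almost no effort to stops at 0.11 each way (7 mm at the tyre's top); a sound one moves only 0.006
- rim_1 (a point): highest point of castor 1's tyre (124 mm across, 32 mm wide), midway across its width, 182 mm above the worktop when square; moves with the rocking. It can be pinched across its width or pushed from either side here. The wheel also rolls on its axle with little effort
- pin_1 (a joint): how far castor 1's take-up pin is driven, m: 0 = fully proud, 0.015 = home, head down on its boss. Both pins start 0 to 3 mm in, loose wheel or not. It slides straight down, needs about 7 N, stays as left, stops hard at home; driving it home takes up a loose wheel's play and squares it
- pin_head_1 (a point): centre of the top of castor 1's take-up pin: brass head 15 mm across, 6 mm high, on an 8 mm shank, at (-12,50) mm in the castor's frame, 160 mm above the worktop at joint 0, 145 mm when home; 34 mm from the tyre's side
- castor_2: upturned black-tyred trolley castor on a fixed plywood block (140x120x24 mm). The two castors look alike, stand in either order, and exactly one has play. Origin: centre of the block's underside; x = the way the wheel rolls, y = along the axle to the pin's side, z up. Axle centre (-12,0,120) mm; fork legs out to 29 mm each side, up to 142 mm; grey axle housing out to y = 69 mm carries the pin
- hub_2 (a joint): rocking of castor 2's wheel, rad: 0 = square in the fork, + = top of the tyre leaning to the castor's +y (robot's left, the pin's side), - = the other way. It stays as left. A wheel with play rocks with almost no effort to stops at 0.11 each way (7 mm at the tyre's top); a sound one moves only 0.006
- rim_2 (a point): highest point of castor 2's tyre (124 mm across, 32 mm wide), midway across its width, 182 mm above the worktop when square; moves with the rocking. It can be pinched across its width or pushed from either side here. The wheel also rolls on its axle with little effort
- pin_2 (a joint): how far castor 2's take-up pin is driven, m: 0 = fully proud, 0.015 = home, head down on its boss. Both pins start 0 to 3 mm in, loose wheel or not. It slides straight down, needs about 7 N, stays as left, stops hard at home; driving it home takes up a loose wheel's play and squares it
- pin_head_2 (a point): centre of the top of castor 2's take-up pin: brass head 15 mm across, 6 mm high, on an 8 mm shank, at (-12,50) mm in the castor's frame, 160 mm above the worktop at joint 0, 145 mm when home; 34 mm from the tyre's side
- mallet: soft-faced mallet, 0.36 kg, red faces, 171 mm long. Origin: centre of the lower face of its head, z along the head (78 mm high, 42 mm across), handle along -x at 39 mm height to x = -150 mm: wood 20 mm wide and 22 mm high from x = -20 to -68 mm, then black grip 24 x 26 mm. It starts standing on that face, handle level, and can stand so again
- mallet_grip (a point): point on the axis of the mallet's wooden handle, 46 mm from the head's axis and 39 mm above the face it stands on: a good place to grip it from above
- mallet_head (a point): centre of the mallet's head, 39 mm from each face
- wrench: open spanner, 150 mm, lying, a bystander; origin: centre of its underside
- screwdriver: yellow-handled screwdriver, 187 mm, lying, a bystander; origin: centre of its underside
- hex_key: bent hexagon key, 94 mm, lying, a bystander; origin: centre of its underside
- oring_box: small white box with a blue lid, 64 x 96 x 28 mm, a bystander; origin: centre of its underside
- tape_roll: roll of tape lying flat, 92 mm across, 24 mm high, a bystander; origin: centre of its underside

How it is judged (in metres and radians):
On the way, in this order (a step that is already met when the one before it is completed fails the run):
1. the loose wheel is tipped by hand to its stop on the left (over 0.08 rad) (value of joint hub_1 above 0.08 rad and contact force between the fingers and castor_1 above 0.3 N), for 0.1 s.
2. then by hand to its stop on the right (over 0.08 rad) (value of joint hub_1 below -0.08 rad and contact force between the fingers and castor_1 above 0.3 N), for 0.1 s.
3. the loose wheel's pin is driven home, within 1.5 mm, while the mallet is held (value of joint pin_1 above 0.0135 m and contact force between the fingers and mallet above 0.5 N), for 0.1 s.
At the end, for the whole second after the job is handed in: The loose castor's pin is home within 1.5 mm and its wheel stands square within 0.04 rad; the sound castor's pin is within 2 mm of where it was; the mallet lies or stands at rest on the worktop, let go and not leaning on a castor (value of joint pin_1 above 0.0135 m and value of joint hub_1 between -0.04 and 0.04 rad and distance of pin_head_2 from where it was at the start of the episode below 0.002 m and height (world z) of mallet_head between 0 and 0.06 m and linear speed of mallet below 0.03 m/s and contact force between mallet and castor_1 below 0.2 N and contact force between mallet and castor_2 below 0.2 N); the robot touches nothing.
It fails at once if the mallet is let go while its head is more than 100 mm up (height (world z) of mallet_head above 0.1 m and contact force between the fingers and mallet below 0.1 N).
It fails at once if the loose castor's pin is moved while the mallet is not held (velocity of joint pin_1 above 0.01 m/s and contact force between the fingers and mallet below 0.2 N).
It fails at once if the sound castor's pin is driven by more than 2 mm (distance of pin_head_2 from where it was at the start of the episode above 0.002 m).
It fails at once if another loose thing on the bench is shifted by more than 30 mm (distance of any of wrench, screwdriver, hex_key, oring_box, tape_roll from where it was at the start of the episode above 0.03 m).
It also fails if it takes over 72 s, if anything falls off the work surface, if the arm or the gripper's body presses on something with over 40 N, if the wrist force passes 120 N, or if a joint passes its speed limit or range.

ROBOT

A 6-joint arm with a two-finger parallel gripper is mounted at the origin on a cart in front of the work surface, level with it; the furniture and walls round the work are solid. World frame = base frame: x ahead of the robot, y to its left, z up, the work surface at z = 0. Lengths are in mm, angles in rad, forces in N, time in s.
With the tool pointing down it reaches from about 350 to 875 mm from the base axis. Payload 4.2 kg.
Tool frame: the origin (TCP) lies on the centre line of the jaws, within the pads' length; the fingertips stand 22 mm ahead of it and the grasp point (between the pads) lies 3 mm ahead of it (manip.tcp_to_tips is the distance from the TCP to the fingertips, in mm); z points along the fingers, y is the line along which they close (so a half turn about z gives the same grasp; the last joint's range is limited). The gripper opens to 85 mm and grips with 20 to 120 N. Pads are 22 mm wide; open, the fingers measure 114 mm over their backs; the gripper's body (76 mm by 85 mm) begins 54 mm behind the grasp point. The pads swing forward as they close: fully open they stand 13 mm farther back than shut.
Start: joints at [-0.929, 0.385, 0.008, 0, -1.194, -0.259], TCP at [233.463, -579.736, 219.412] pointing down, gripper open.
Joint ranges: [-3.14, 3.14], [-1.21, 2.06], [-1.07, 1.41], [-3.16, 2.05], [-2.99, -0.16], [-3.1, 3.1]. Speed limits (rad/s): [2.79, 2.79, 3.14, 3.14, 3.14, 3.14].

INTERFACE

Orientations are given as a unit quaternion [x, y, z, w].
In Python, from workcell import get_obs, snapshot, ticket, manip gives the robot as it stands.
- The arm moves only by the tool servo_tool, never from a script. Its argument "rows" is a list of rows, each an object with "travel": the shift along the tool's x, y, z in cm, a list of three; "twist": the turn, a rotation vector about the tool's x, y, z in degrees, a list of three; "jaw": the finger opening in cm, from 0 to 8.54. In form: [{"travel": [dx, dy, dz], "twist": [ax, ay, az], "jaw": jaw}, ...]. A call has 1 to 12 rows; each row is the pose to reach, as a shift and turn from the pose commanded when the call began, along the tool's axes at that moment; what a row does not reach only later rows make up. A row lasts 1/12 s, in which the tool goes at most 41.7 mm and 7.16 degrees, less where a joint would pass 70% of its speed; a pose out of reach is approached as far as the arm can. A call with a gripper value outside its range is refused whole. The fingers move at their own pace and stop on an object; "newtons" is the grip in N (left out, the last holds). Time passes only in rows, so rows that repeat a pose let the fingers close. It gives the time, the measured TCP pose, the force, the opening and the grip force at its end, in the units of the state.
- get_obs(): the state, without advancing time (a new reading comes with each control period).
- snapshot(name): name is "scene" or "top" or "wrist"; returns a dict with "image" (420x560x3 uint8, red, green, blue), "z_map" (420x560 float32, mm along the optical axis (not along the pixel's ray), 0 where there is no reading), "camera_matrix" (3x3 intrinsics, pixels), "dist" ([k1, k2, p1, p2, k3] as OpenCV has them; the pictures are not rectified), "rvec" (rotation vector, rad) and "tvec" (3), from world to camera coordinates, as OpenCV has them. Camera axes: x right, y down, z forward; pixel columns grow to the right and rows downward; lengths in mm; the calibration is good to about 2 mm. A picture is of the moment at which its call begins.
- ticket.close_job(): hands the job in; it is judged then, once.
The state is a dict: "clock": time; "joint_positions": joint angles; "joint_vel": joint speeds; "joint_efforts": joint torques, N m; "tcp_pos": TCP position; "eef_rot": TCP orientation; "contact_force": force on the tool from outside, world axes, zero at the start; "torque": the same for the moment, N m; "width": finger opening in mm; "finger_force": force on a finger pad.
Only numpy, scipy, OpenCV 4.12 (cv2) and the standard library are available. Lean on these libraries where they do the work, as an engineer would, in place of code of your own. Each camera call takes 0.05 s, during which the arm holds its last target. There are 200 camera calls.

## Working session

There is one attempt and no reset: what is moved stays moved. The work goes in short steps, Python scripts to look and compute and a tool call to move; the robot and the scene stay as the last step left them, time stands still between calls to the robot, and variables do not carry over. Pictures are saved under pics/ and viewed, at most 10 in all, crops included, and the job is handed in when it is done.

Besides the shell and the picture viewer there is one more tool, called after ">>>" as name([rows], argument=value, ...), one row to a line, values as JSON. servo_tool: Moves the arm, as the interface text tells. Its arguments: {"type":"object","properties":{"rows":{"type":"array"},"newtons":{"type":"number"}},"required":["rows"]}

```bash
mkdir -p pics
cat > h.py <<'E'
import numpy as np, cv2
from workcell import get_obs, snapshot, ticket, manip
def snap(n,f):
    s=snapshot(n); cv2.imwrite('pics/'+f,cv2.cvtColor(s['image'],cv2.COLOR_RGB2BGR)); np.savez('pics/'+f+'.npz',**s); return s
def load(f): return dict(np.load('pics/'+f+'.npz'))
def world(s):
    h,w=s['z_map'].shape; u,v=np.meshgrid(np.arange(w),np.arange(h))
    p=cv2.undistortPoints(np.stack([u,v],-1).reshape(-1,1,2).astype(float),s['camera_matrix'],s['dist']).reshape(h,w,2)
    z=s['z_map'][...,None]; c=np.concatenate([p*z,z],-1)
    R=cv2.Rodrigues(s['rvec'])[0]; P=(c-s['tvec'].reshape(3))@R; P[s['z_map']==0]=np.nan; return P
E
python3 - <<'E'
from h import *
print(get_obs())
for n in ('top','scene'):
    s=snap(n,n+'0.png'); R=cv2.Rodrigues(s['rvec'])[0]; print(n,(-R.T@s['tvec'].reshape(3)).round(),R.round(2).tolist())
a=np.vstack([load('top0.png')['image'],load('scene0.png')['image']])
E
```

```text
{'clock': 0.0, 'joint_positions': array([-9.29398429e-01,  3.85535306e-01,  6.61384929e-03, -5.01534672e-04,
       -1.19399358e+00, -2.58642094e-01]), 'joint_vel': array([-0.00022165, -0.00067736, -0.00083203,  0.00061581,  0.00049565,
        0.00094949]), 'joint_efforts': array([ 2.81176006e-03, -3.92285335e+01,  1.88399416e+01,  4.18609634e+00,
       -4.66902566e-03,  1.89654492e-05]), 'tcp_pos': array([ 233.2342395 , -579.1869855 ,  218.32937476]), 'eef_rot': array([-1.90120880e-01,  9.81760090e-01,  1.05526907e-03, -2.50930654e-04]), 'contact_force': array([-0.30422625,  0.41562373,  0.07154856]), 'torque': array([-0.05204885, -0.0029364 ,  0.01817462]), 'finger_force': 0.0, 'width': 85.79317336646736}
top [ 447.   68. 1301.] [[0.02, -1.0, -0.01], [-0.99, -0.02, -0.1], [0.1, 0.02, -0.99]]
scene [-150.  623. 1063.] [[-0.6, -0.8, 0.02], [-0.57, 0.41, -0.71], [0.56, -0.44, -0.71]]
```

View pics/top0.png

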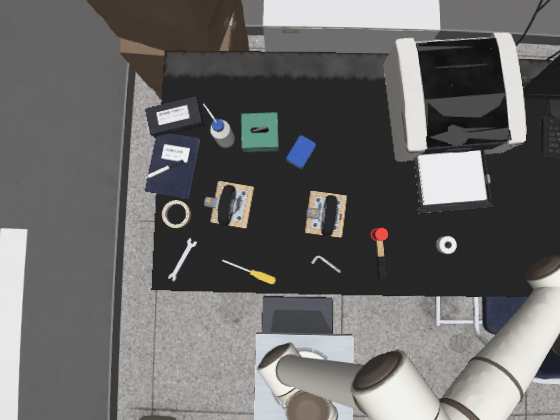

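View pics/scene0.png

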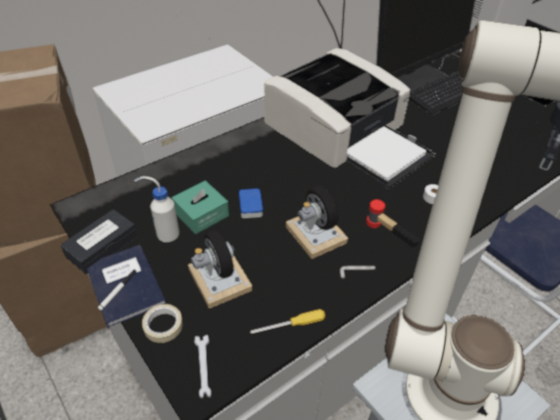

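The top view shows the castors at about (233,204) and (327,214), with the pins on their left. The mallet's head is at (381,235) and its handle runs down to (382,277). The scene view agrees. Next I'll measure these.

Run:
```python
from h import *
for f in ('top0.png','scene0.png'):
    s=load(f);P=world(s);hsv=cv2.cvtColor(s['image'],cv2.COLOR_RGB2HSV)
    H,S,V=[hsv[...,i].astype(int) for i in range(3)]
    z=P[...,2]
    print(f)
    wood=(H>8)&(H<22)&(S>70)&(V>120)&(z>15)&(z<32)
    n,l,st,c=cv2.connectedComponentsWithStats(cv2.morphologyEx(wood.astype(np.uint8),cv2.MORPH_CLOSE,np.ones((5,5))))
    for i in range(1,n):
        if st[i,4]>150:
            q=P[(l==i)&wood]; r=cv2.minAreaRect(q[:,:2].astype(np.float32)); print('block',r,np.median(q[:,2]),st[i])
    red=((H<6)|(H>174))&(S>150)&(V>120)&(P[...,0]>200)
    for lo,hi in ((70,90),(-5,70)):
        q=P[red&(z>lo)&(z<hi)]; 
        if len(q): print('red',lo,len(q),q.mean(0).round(1),cv2.minAreaRect(q[:,:2].astype(np.float32)))
    b=(z>165)&(z<195)&(P[...,0]>350)&(P[...,0]<650)&(abs(P[...,1]-100)<250)
    n,l,st,c=cv2.connectedComponentsWithStats(b.astype(np.uint8))
    for i in range(1,n):
        if st[i,4]>15: 
            q=P[l==i];print('tyre',q.mean(0).round(1),q[:,2].max(),cv2.minAreaRect(q[:,:2].astype(np.float32)),st[i])
    b=(H>10)&(H<28)&(S>90)&(z>135)&(z<170)&(P[...,0]>350)&(P[...,0]<650)
    n,l,st,c=cv2.connectedComponentsWithStats(b.astype(np.uint8))
    for i in range(1,n):
        if st[i,4]>3: q=P[l==i];print('pin',q.mean(0).round(1),np.median(q,0).round(1),st[i])
    b=(z>28)&(z<60)&(P[...,0]>200)&(P[...,0]<480)&(P[...,1]<-20)&(P[...,1]>-130)
    q=P[b]; print('handle',len(q),cv2.minAreaRect(q[:,:2].astype(np.float32)) if len(q) else 0, np.nanmedian(q[:,2]) if len(q) else 0)
s=load('top0.png');im=s['image'][170:295,160:420];im2=load('scene0.png')['image'][160:310,170:430]
a=np.vstack([cv2.resize(im,None,fx=2.4,fy=2.4,interpolation=3)[:,:620],cv2.resize(im2,None,fx=2.4,fy=2.0,interpolation=3)[:,:620]])
cv2.imwrite('pics/z0.png',cv2.cvtColor(a[:600],cv2.COLOR_RGB2BGR))
```

```text
top0.png
block ((567.1920166015625, 244.4536590576172), (120.027587890625, 139.55303955078125), 81.31255340576172) 22.831420817377413 [215 181  39  47 444]
block ((541.5165405273438, -63.693634033203125), (117.12239074707031, 140.14682006835938), 83.2438735961914) 23.013952757974756 [309 191  37  47 363]
red 70 138 [ 476.9 -231.    76.8] ((476.719970703125, -231.20663452148438), (37.511138916015625, 38.81235885620117), 0.9468645453453064)
red -5 24 [ 478.3 -219.2   23.2] ((475.1467590332031, -223.30426025390625), (41.03692626953125, 22.307920455932617), 14.756583213806152)
tyre [553.7 244.8 175.1] 184.9701408560774 ((554.341064453125, 245.2198486328125), (32.97793197631836, 87.190185546875), 77.98542022705078) [218 189  15  30 291]
tyre [529.1 -60.1 175.4] 184.65333927514746 ((530.2034301757812, -61.523277282714844), (32.429325103759766, 84.11585998535156), 83.3185806274414) [324 199  13  30 288]
pin [562.8 295.7 158.6] [563.  296.6 158.7] [206 199   5   4  16]
pin [535.6 -12.4 155.5] [535.2 -12.4 156.5] [311 210   5   5  18]
handle 0 0 0
scene0.png
red 70 130 [ 476.8 -227.6   75.9] ((477.8506164550781, -229.3409423828125), (40.34773254394531, 41.17556381225586), 28.363210678100586)
red -5 105 [ 479.9 -227.8   26.2] ((506.9185791015625, -263.1943054199219), (41.754981994628906, 132.86888122558594), 35.47132110595703)
tyre [523.4 -55.5 174.1] 184.1097433891966 ((528.67138671875, -59.292694091796875), (33.634220123291016, 80.65325164794922), 80.68904113769531) [312 186  24  21 264]
tyre [547.6 252.4 174.2] 182.92200770513605 ((554.0645141601562, 250.6265869140625), (32.17408752441406, 82.2492904663086), 82.07526397705078) [207 230  22  26 336]
pin [536.1  -8.9 156.9] [535.7  -8.1 157.2] [304 203   6   4  18]
pin [562.2 299.  158.3] [561.7 298.5 158.4] [196 249   6   5  26]
handle 0 0 0
```

View pics/z0.png

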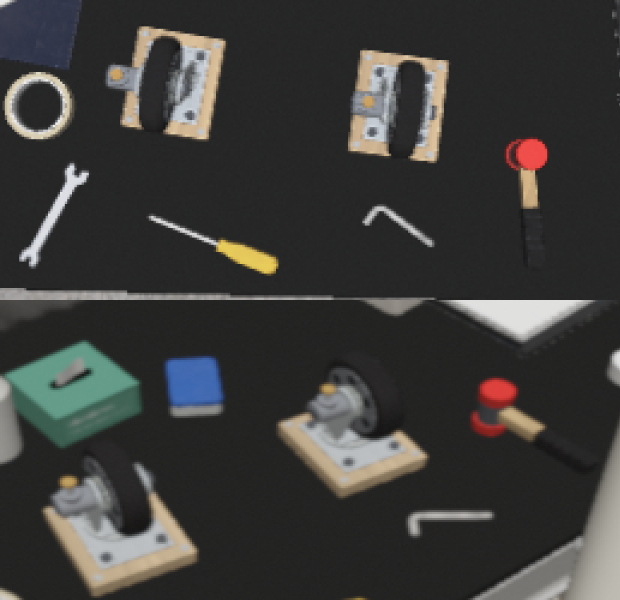

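```bash
cat >> h.py <<'E'
from scipy.spatial.transform import Rotation as Ro
def plan(p,yaw=None,o=None):
    "yaw: world angle (deg) of tool y, tool down"
    o=o or get_obs(); R=Ro.from_quat(o['eef_rot'])
    d=R.inv().apply(np.array(p)-o['tcp_pos'])/10
    tw=0
    if yaw is not None:
        y=np.radians(yaw); Y=np.array([np.cos(y),np.sin(y),0]);Z=np.array([0,0,-1.]);X=np.cross(Y,Z)
        tw=np.degrees((R.inv()*Ro.from_matrix(np.c_[X,Y,Z])).as_rotvec())
    print('travel cm',d.round(2),'twist',np.round(tw,1))
E
python3 - <<'E'
from h import *
print(manip.tcp_to_tips)
plan([529.6,-61.5,225],83.2)
E
```

```text
22.0
travel cm [-46.82  36.97  -0.59] twist [ 0.1 -0.  28.7]
```

>>> servo_tool([
  {"travel":[-3.5,2.8,-0.6],"twist":[0,0,2.5],"jaw":4.2},
  {"travel":[-7,5.5,-0.6],"twist":[0,0,5],"jaw":4.2},
  {"travel":[-10,8,-0.6],"twist":[0,0,7],"jaw":4.2},
  {"travel":[-13,10.3,-0.6],"twist":[0,0,9],"jaw":4.2},
  {"travel":[-16,12.6,-0.6],"twist":[0,0,11],"jaw":4.2},
  {"travel":[-19,15,-0.6],"twist":[0,0,13],"jaw":4.2},
  {"travel":[-22,17.4,-0.6],"twist":[0,0,15],"jaw":4.2},
  {"travel":[-25,19.8,-0.6],"twist":[0,0,17],"jaw":4.2},
  {"travel":[-28,22.1,-0.6],"twist":[0,0,19],"jaw":4.2},
  {"travel":[-31,24.5,-0.6],"twist":[0,0,21],"jaw":4.2},
  {"travel":[-34,26.9,-0.6],"twist":[0,0,23],"jaw":4.2},
  {"travel":[-35,27.7,-0.6],"twist":[0,0,24],"jaw":4.2},
])

```text
clock: 1.1
tcp_pos: [456.3, -188.7, 225.2]
eef_rot: [0.017, 1.0, 0.0, 0.0]
contact_force: [-0.1, -0.0, 0.9]
width: 41.9
finger_force: 0.0
```

Run:
```python
from h import *
o=get_obs();print(o['tcp_pos'],o['width'],o['joint_positions'])
plan([529.6,-61.5,225],83.2)
```

```text
[ 456.26035693 -188.71395439  225.24500667] 41.92856061200923 [-6.29562042e-02  1.55441478e-01 -2.95323302e-01 -5.93391028e-04
 -1.11955756e+00 -1.54139754e+00]
travel cm [-6.9  12.96  0.03] twist [0.  0.  4.9]
```

>>> servo_tool([
  {"travel":[-1.8,3.4,0],"twist":[0,0,2],"jaw":4.2},
  {"travel":[-3.6,6.8,0],"twist":[0,0,4],"jaw":4.2},
  {"travel":[-5.4,10.2,0],"twist":[0,0,4.9],"jaw":4.2},
  {"travel":[-6.9,13,0],"twist":[0,0,4.9],"jaw":4.2},
  {"travel":[-6.9,13,0],"twist":[0,0,4.9],"jaw":4.2},
])

```text
clock: 1.52
tcp_pos: [530.7, -60.7, 224.7]
eef_rot: [0.058, 0.998, 0.0, 0.0]
contact_force: [-1.2, -0.5, -0.0]
width: 42.1
finger_force: 0.0
```

Run:
```python
from h import *
o=get_obs();print(o['tcp_pos'],o['width'])
s=snap('wrist','w1.png')
P=world(s)
z=P[...,2];b=(z>168)&(z<195)&(abs(P[...,0]-530)<70)&(abs(P[...,1]+62)<30)
y=np.radians(83.2);q=P[b]-[529.6,-62.3,0]; yy=q[:,:2]@[np.cos(y),np.sin(y)]
print(len(q),q.mean(0),np.percentile(yy,[1,5,50,95,99]),np.percentile(z[b],[50,99]))
plan([529.6,-61.5,191],83.2)
```

```text
[530.70470013 -60.6661974  224.71635382] 42.08466437656106
4425 [ -4.2443904    3.01024814 177.15233686] [-12.33615595 -10.90857957   2.35314639  16.02082525  17.66347336] [177.96217526 182.70555087]
travel cm [-0.03  0.08  3.36] twist [-0.  -0.1  0.1]
```

View pics/w1.png

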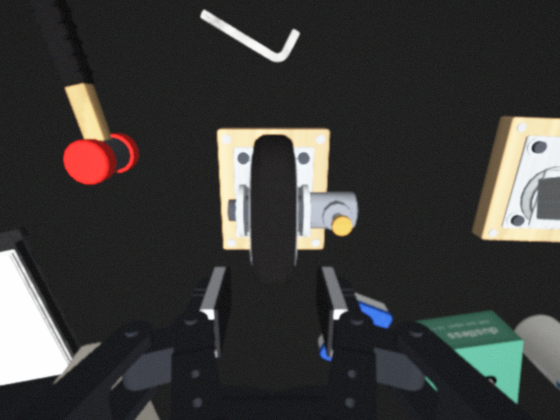

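The wrist view shows the tyre (column 273) centred between the fingers (215 and 330), with the pin at (342,226). I'll descend and push left gently.

>>> servo_tool([
  {"travel":[0,0,1.2],"twist":[0,0,0],"jaw":4.2},
  {"travel":[0,0,2.4],"twist":[0,0,0],"jaw":4.2},
  {"travel":[0,0,3.4],"twist":[0,0,0],"jaw":4.2},
  {"travel":[0,0,3.4],"twist":[0,0,0],"jaw":4.2},
  {"travel":[0,0.3,3.4],"twist":[0,0,0],"jaw":4.2},
  {"travel":[0,0.6,3.4],"twist":[0,0,0],"jaw":4.2},
  {"travel":[0,0.8,3.4],"twist":[0,0,0],"jaw":4.2},
  {"travel":[0,0.8,3.4],"twist":[0,0,0],"jaw":4.2},
])

```text
clock: 2.23
tcp_pos: [529.7, -56.3, 192.1]
eef_rot: [0.061, 0.998, 0.0, 0.001]
contact_force: [-0.1, -0.0, 0.5]
width: 41.7
finger_force: 0.0
```

>>> servo_tool([
  {"travel":[0,0.1,0],"twist":[0,0,0],"jaw":4.2},
  {"travel":[0,0.2,0],"twist":[0,0,0],"jaw":4.2},
  {"travel":[0,0.2,0],"twist":[0,0,0],"jaw":4.2},
])

```text
clock: 2.48
tcp_pos: [529.6, -54.5, 191.6]
eef_rot: [0.061, 0.998, 0.0, 0.0]
contact_force: [0.5, -0.2, -0.8]
width: 42.1
finger_force: 0.0
```

>>> servo_tool([
  {"travel":[0,0.15,0],"twist":[0,0,0],"jaw":4.2},
  {"travel":[0,0.3,0],"twist":[0,0,0],"jaw":4.2},
  {"travel":[0,0.3,0],"twist":[0,0,0],"jaw":4.2},
  {"travel":[0,0.3,0],"twist":[0,0,0],"jaw":4.2},
])

```text
clock: 2.82
tcp_pos: [529.9, -51.6, 191.4]
eef_rot: [0.061, 0.998, 0.0, -0.0]
contact_force: [0.2, 0.2, -1.2]
width: 42.0
finger_force: 0.0
```

Run:
```python
from h import *
for i in range(2):
    o=get_obs();print(o['tcp_pos'],o['width'],o['contact_force'])
```

```text
[529.90399764 -51.60837263 191.38794505] 41.95152575934781 [ 0.2097609   0.16222439 -1.22116857]
[529.90399764 -51.60837263 191.38794505] 41.95152575934781 [ 0.2097609   0.16222439 -1.22116857]
```

>>> servo_tool([
  {"travel":[0,0.15,0],"twist":[0,0,0],"jaw":4.2},
  {"travel":[0,0.3,0],"twist":[0,0,0],"jaw":4.2},
  {"travel":[0,0.3,0],"twist":[0,0,0],"jaw":4.2},
  {"travel":[0,0.3,0],"twist":[0,0,0],"jaw":4.2},
])

```text
clock: 3.15
tcp_pos: [530.3, -48.7, 191.4]
eef_rot: [0.061, 0.998, -0.0, 0.0]
contact_force: [-0.4, -0.6, -0.9]
width: 42.1
finger_force: 0.0
```

>>> servo_tool([
  {"travel":[0,0.15,0],"twist":[0,0,0],"jaw":4.2},
  {"travel":[0,0.3,0],"twist":[0,0,0],"jaw":4.2},
  {"travel":[0,0.3,0],"twist":[0,0,0],"jaw":4.2},
  {"travel":[0,0.3,0],"twist":[0,0,0],"jaw":4.2},
])

```text
clock: 3.48
tcp_pos: [530.6, -45.6, 191.4]
eef_rot: [0.061, 0.998, 0.0, 0.0]
contact_force: [-0.2, 0.6, 0.7]
width: 42.4
finger_force: 0.0
```

Run:
```python
from h import *
s=snap('wrist','w2.png')
P=world(s)
z=P[...,2];b=(z>168)&(z<186)&(abs(P[...,0]-530)<70)&(abs(P[...,1]+62)<35)
y=np.radians(83.2);q=P[b]-[529.6,-62.3,0]; yy=q[:,:2]@[np.cos(y),np.sin(y)]
print(len(q),q.mean(0),np.percentile(yy,[1,5,50,95,99]),np.percentile(z[b],[50,99]))
```

```text
5634 [ -6.00900771   4.43547826 177.09502495] [-11.96092083  -9.74438921   3.8432293   16.60371911  17.83470979] [177.96311459 182.75994873]
```

View pics/w2.png

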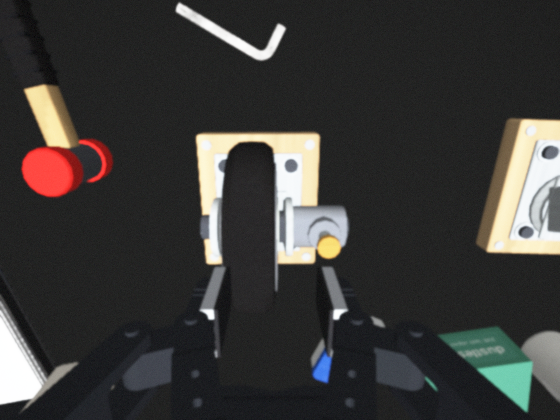

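Run:
```python
from h import *
s=load('w2.png')
f=lambda p:cv2.projectPoints(np.array([p],float),s['rvec'],s['tvec'],s['camera_matrix'],s['dist'])[0].ravel().round()
for p in ([529.6,-62.3,182],[530.6,-45.6,191.4],[530.6,-45.6,169.4],[530.6,-67,169.4],[530.6,-24,169.4],[535.5,-12.5,158]): print(p,f(p))
P=world(s); 
for u,v in [(215,280),(208,310),(200,350),(222,330),(330,280),(345,310),(250,300),(250,250),(250,200),(250,150),(270,285),(225,250)]: print(u,v,P[v,u].round(1))
R=cv2.Rodrigues(s['rvec'])[0];print(-R.T@s['tvec'].ravel())
```

```text
[529.6, -62.3, 182] [242. 264.]
[530.6, -45.6, 191.4] [272. 270.]
[530.6, -45.6, 169.4] [272. 252.]
[530.6, -67, 169.4] [237. 256.]
[530.6, -24, 169.4] [308. 248.]
[535.5, -12.5, 158] [325. 246.]
215 280 [515.6 -68.6 222.1]
208 310 [516.2 -67.8 242.9]
200 350 [511.2 -64.  269.8]
222 330 [531.  -66.1 236.1]
330 280 [522.  -19.  221.4]
345 310 [521.7 -17.1 243.9]
250 300 [556.6 -62.2 177.4]
250 250 [522.2 -57.  180.9]
250 200 [496.1 -53.8 171.5]
250 150 [472.6 -52.4 141.1]
270 285 [548.4 -49.1 176.4]
225 250 [521.  -71.1 179.6]
[446.1764317 -34.6731761 346.4192017]
```

Run:
```python
from h import *
for f in ('w1.png','w2.png'):
    s=load(f);P=world(s)
    for v in (240,255,265,275,290): print(v,[tuple(P[v,u].round().astype(int)[1:]) if P[v,u][0]==P[v,u][0] else None for u in range(195,360,9)])
s=load('w2.png');im=s['image'][120:400,150:400].astype(float)
im=np.clip(255*(im/255)**0.4,0,255).astype(np.uint8)
cv2.imwrite('pics/w2g.png',cv2.cvtColor(cv2.resize(im,None,fx=2,fy=2),cv2.COLOR_RGB2BGR))
```

```text
240 [(np.int64(-168), np.int64(-1)), (np.int64(-156), np.int64(0)), (np.int64(-145), np.int64(0)), (np.int64(-134), np.int64(0)), (np.int64(-117), np.int64(26)), (np.int64(-107), np.int64(26)), (np.int64(-97), np.int64(24)), (np.int64(-70), np.int64(180)), (np.int64(-64), np.int64(182)), (np.int64(-58), np.int64(183)), (np.int64(-52), np.int64(181)), (np.int64(-46), np.int64(178)), (np.int64(-33), np.int64(26)), (np.int64(-22), np.int64(24)), (np.int64(-12), np.int64(24)), (np.int64(2), np.int64(0)), (np.int64(14), np.int64(0)), (np.int64(25), np.int64(0)), (np.int64(36), np.int64(1))]
255 [(np.int64(-171), np.int64(1)), (np.int64(-160), np.int64(0)), (np.int64(-149), np.int64(0)), (np.int64(-137), np.int64(1)), (np.int64(-126), np.int64(-1)), (np.int64(-114), np.int64(0)), (np.int64(-103), np.int64(-1)), (np.int64(-72), np.int64(179)), (np.int64(-66), np.int64(181)), (np.int64(-60), np.int64(180)), None, (np.int64(-47), np.int64(175)), (np.int64(-34), np.int64(1)), (np.int64(-22), np.int64(0)), (np.int64(-11), np.int64(1)), (np.int64(1), np.int64(-1)), (np.int64(13), np.int64(0)), (
[... 4100 characters left out ...]
64(217)), (np.int64(20), np.int64(-1)), (np.int64(31), np.int64(0)), (np.int64(42), np.int64(-1))]
290 [(np.int64(-78), np.int64(222)), (np.int64(-74), np.int64(223)), (np.int64(-68), np.int64(229)), (np.int64(-64), np.int64(230)), (np.int64(-66), np.int64(206)), (np.int64(-67), np.int64(179)), (np.int64(-61), np.int64(180)), (np.int64(-56), np.int64(180)), (np.int64(-51), np.int64(178)), (np.int64(-48), np.int64(152)), (np.int64(-47), np.int64(0)), (np.int64(-36), np.int64(0)), (np.int64(-25), np.int64(0)), (np.int64(-14), np.int64(0)), (np.int64(-23), np.int64(221)), (np.int64(-20), np.int64(229)), (np.int64(-17), np.int64(230)), (np.int64(-11), np.int64(221)), (np.int64(41), np.int64(0))]
```

View pics/w2g.png

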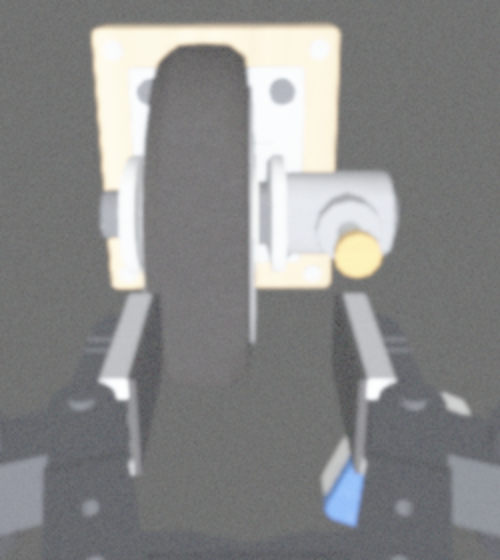

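Run:
```python
from h import *
for n in ('scene','top'):
    s=snap(n,n+'3.png');P=world(s)
    b=(np.hypot(P[...,0]-530,P[...,1]+46)<70)&(P[...,2]>150)
    v,u=np.where(b);print(n,len(u),u.min(),u.max(),v.min(),v.max()); h=np.histogram(P[b][:,2],np.arange(150,400,10));print(list(h[0]))
    if n=='scene':
        im=s['image'][120:280,240:400];cv2.imwrite('pics/s3.png',cv2.cvtColor(cv2.resize(im,None,fx=3.5,fy=3.5,interpolation=3),cv2.COLOR_RGB2BGR))
        for p in ([530.6,-45.6,169.4],[530.6,-45.6,191.4],[530.6,-67,169],[530.6,-67,214],[530.6,-24,169],[530.6,-24,214]):
            print(p,(cv2.projectPoints(np.array([p],float),s['rvec'],s['tvec'],s['camera_matrix'],s['dist'])[0].ravel()-[240,120])*3.5)
```

```text
scene 3399 298 352 53 213
[np.int64(132), np.int64(114), np.int64(169), np.int64(28), np.int64(0), np.int64(15), np.int64(49), np.int64(48), np.int64(47), np.int64(44), np.int64(112), np.int64(93), np.int64(135), np.int64(105), np.int64(118), np.int64(219), np.int64(65), np.int64(26), np.int64(94), np.int64(105), np.int64(110), np.int64(119), np.int64(156), np.int64(28)]
[530.6, -45.6, 169.4] [275.66386236 267.40342335]
[530.6, -45.6, 191.4] [277.99672209 245.72452044]
[530.6, -67, 169] [297.34480901 256.35195553]
[530.6, -67, 214] [302.67745411 211.50807241]
[530.6, -24, 169] [253.37512526 279.50943993]
[530.6, -24, 214] [257.68155923 234.57676337]
top 2242 309 366 179 233
[np.int64(27), np.int64(33), np.int64(10), np.int64(0), np.int64(0), np.int64(0), np.int64(0), np.int64(0), np.int64(0), np.int64(0), np.int64(0), np.int64(0), np.int64(0), np.int64(0), np.int64(0), np.int64(0), np.int64(0), np.int64(0), np.int64(0), np.int64(0), np.int64(0), np.int64(0), np.int64(0), np.int64(0)]
```

View pics/s3.png

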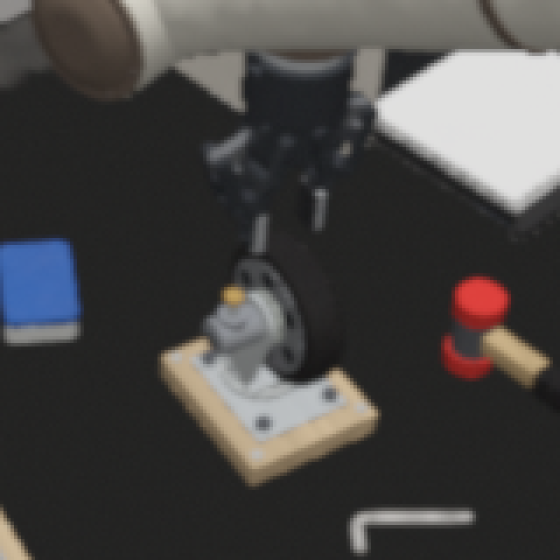

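The scene crop shows the fingertips (262,250 and 320,230) above the tyre: they really stand around z≈208 with the TCP at 191. So the tips are about 16 mm above the reported TCP, where the text puts them 22 mm ahead of it. I'll go by the pictures: re-centre, descend, and check.

>>> servo_tool([
  {"travel":[0,-0.8,0],"twist":[0,0,0],"jaw":4.8},
  {"travel":[0,-1.5,0],"twist":[0,0,0],"jaw":4.8},
  {"travel":[0,-1.5,0],"twist":[0,0,0],"jaw":4.8},
  {"travel":[0,-1.5,0.7],"twist":[0,0,0],"jaw":4.8},
  {"travel":[0,-1.5,1.4],"twist":[0,0,0],"jaw":4.8},
  {"travel":[0,-1.5,2],"twist":[0,0,0],"jaw":4.8},
  {"travel":[0,-1.5,2],"twist":[0,0,0],"jaw":4.8},
])

```text
clock: 4.22
tcp_pos: [527.5, -60.7, 169.3]
eef_rot: [0.061, 0.998, -0.0, -0.002]
contact_force: [0.1, -0.1, 0.1]
width: 48.4
finger_force: 0.0
```

```bash
cat >> h.py <<'E'
def tips(f):
    "lowest visible gripper points seen by wrist cam: per finger"
    s=snap('wrist',f);P=world(s);o=get_obs();R=Ro.from_quat(o['eef_rot'])
    T=(P-o['tcp_pos'])@R.as_matrix()
    for sg in (-1,1):
        b=(s['z_map']>0)&(s['z_map']<230)&(sg*T[...,1]>0)&(abs(T[...,1])<50)&(T[...,2]<3)
        b&=(T[...,2]>-60)
        q=T[b]; 
        if len(q): i=q[:,2]>np.percentile(q[:,2],97); print(sg,len(q),'tip z(tool)',np.percentile(q[:,2],[90,99,100]).round(1),'at',np.median(q[i],0).round(1))
    return s,P,T
E
python3 - <<'E'
from h import *
o=get_obs();print(o['tcp_pos'],o['width'],o['contact_force'])
s,P,T=tips('w4.png')
for v in (230,245,255,260,265,268,272,278,284): print(v,[(int(T[v,u,0]),int(T[v,u,1]),int(P[v,u,2])) if T[v,u,0]==T[v,u,0] else None for u in range(196,236,6)])
E
```

```text
[527.53592181 -60.66006508 169.33566347] 48.35331085874024 [ 0.13032907 -0.06347225  0.06000431]
-1 6024 tip z(tool) [-2.3  2.5  3. ] at [34.2 -7.7  2.2]
1 6523 tip z(tool) [-2.1  2.5  3. ] at [34.4  9.1  2.2]
230 [(-43, -81, 0), (-43, -75, 0), (-43, -69, 0), (-34, -58, 22), (5, -34, 124), (5, -30, 122), (11, -24, 137)]
245 [(-60, -83, 0), (-61, -76, 0), (-60, -70, 0), (-60, -63, 0), (-2, -34, 128), (-2, -30, 129), (3, -24, 142)]
255 [(-72, -84, 0), (-73, -77, 0), (-72, -70, 0), (-72, -64, 0), (-61, -53, 23), (-61, -47, 24), (-3, -24, 142)]
260 [(-79, -84, 0), (-79, -78, 0), (-79, -71, 0), (-79, -64, 0), (-66, -53, 24), (-65, -47, 26), (-7, -25, 140)]
265 [(-85, -85, 0), (-85, -78, 0), (-85, -71, 0), (-85, -65, 0), (-72, -54, 24), (-72, -47, 25), (-11, -25, 141)]
268 [(-88, -85, 0), (-89, -79, -1), (13, -29, 189), (12, -27, 188), (12, -24, 187), (-75, -47, 25), (-13, -25, 140)]
272 [(-94, -85, 0), (-93, -79, 0), (12, -29, 192), (12, -26, 192), (12, -23, 192), (-79, -47, 26), (-19, -26, 133)]
278 [(-101, -86, 0), (8, -32, 191), (12, -28, 198), (12, -25, 197), (10, -23, 195), (-101, -52, 0), (-101, -45, 0)]
284 [(8, -33, 196), (12, -29, 202), (12, -26, 203), (12, -24, 202), (8, -23, 195), (-109, -52, 0), (-108, -46, 0)]
```

The tips are at z≈187 with the TCP at 169, so the offset is +17.5 mm. I'll go down 19 mm more and push left.

>>> servo_tool([
  {"travel":[0,0,0.7],"twist":[0,0,0],"jaw":4.8},
  {"travel":[0,0,1.4],"twist":[0,0,0],"jaw":4.8},
  {"travel":[0,0,1.9],"twist":[0,0,0],"jaw":4.4},
  {"travel":[0,0,1.9],"twist":[0,0,0],"jaw":4.2},
  {"travel":[0,0.2,1.9],"twist":[0,0,0],"jaw":4.2},
  {"travel":[0,0.4,1.9],"twist":[0,0,0],"jaw":4.2},
  {"travel":[0,0.6,1.9],"twist":[0,0,0],"jaw":4.2},
  {"travel":[0,0.6,1.9],"twist":[0,0,0],"jaw":4.2},
  {"travel":[0,0.6,1.9],"twist":[0,0,0],"jaw":4.2},
])

```text
clock: 5.02
tcp_pos: [529.7, -54.5, 152.7]
eef_rot: [0.061, 0.998, 0.0, 0.0]
contact_force: [-0.1, -0.4, -0.7]
width: 41.8
finger_force: 0.0
```

>>> servo_tool([
  {"travel":[0,0.15,0],"twist":[0,0,0],"jaw":4.2},
  {"travel":[0,0.3,0],"twist":[0,0,0],"jaw":4.2},
  {"travel":[0,0.3,0],"twist":[0,0,0],"jaw":4.2},
  {"travel":[0,0.3,0],"twist":[0,0,0],"jaw":4.2},
])

```text
clock: 5.35
tcp_pos: [530.0, -51.7, 152.5]
eef_rot: [0.061, 0.998, 0.0, 0.0]
contact_force: [0.2, -0.2, 0.9]
width: 41.9
finger_force: 0.4
```

```bash
cat >> h.py <<'E'
def tyre(f,c,yaw,s=None):
    s=s or snap('wrist',f);P=world(s);y=np.radians(yaw);Y=np.array([np.cos(y),np.sin(y)]);X=np.array([Y[1],-Y[0]])
    d=P[...,:2]-c; a=d@X; t=d@Y
    for lo,hi in ((176,186),):
        b=(P[...,2]>lo)&(P[...,2]<hi)&(abs(a)<40)&(abs(t)<30); print('tyre lateral',np.percentile(t[b],[2,50,98]).round(1),b.sum())
E
python3 - <<'E'
from h import *
tyre('w1.png',[529.6,-62.3],83.2,load('w1.png'))
tyre('w4.png',[529.6,-62.3],83.2,load('w4.png'))
tyre('w5.png',[529.6,-62.3],83.2)
E
```

```text
tyre lateral [-11.4   2.3  16.2] 2860
tyre lateral [-11.6   2.5  16.5] 4690
tyre lateral [-18.9   5.1  20.2] 5905
```

The tyre moves with almost no force, so this (right-hand) castor is the loose one. I'll continue to the stop.

>>> servo_tool([
  {"travel":[0,0.15,0],"twist":[0,0,0],"jaw":4.2},
  {"travel":[0,0.3,0],"twist":[0,0,0],"jaw":4.2},
  {"travel":[0,0.45,0],"twist":[0,0,0],"jaw":4.2},
  {"travel":[0,0.5,0],"twist":[0,0,0],"jaw":4.2},
  {"travel":[0,0.5,0],"twist":[0,0,0],"jaw":4.2},
  {"travel":[0,0.5,0],"twist":[0,0,0],"jaw":4.2},
])

```text
clock: 5.9
tcp_pos: [529.6, -49.2, 152.6]
eef_rot: [0.061, 0.998, -0.002, -0.001]
contact_force: [-1.0, -10.2, 1.8]
width: 41.7
finger_force: 5.1
```

Run:
```python
from h import *
tyre('w6.png',[529.6,-62.3],83.2)
o=get_obs();print(o['contact_force'],o['finger_force'],o['torque'])
```

```text
tyre lateral [-16.5   6.6  21.4] 5737
[-0.06113673 -9.44868995  1.61031073] 5.076528181380127 [-3.04792432  0.15314608  0.03975633]
```

At the stop (10 N). Now to the right.

>>> servo_tool([
  {"travel":[0,-0.5,0],"twist":[0,0,0],"jaw":4.2},
  {"travel":[0,-1.0,0],"twist":[0,0,0],"jaw":4.2},
  {"travel":[0,-1.3,0],"twist":[0,0,0],"jaw":4.2},
  {"travel":[0,-1.6,0],"twist":[0,0,0],"jaw":4.2},
  {"travel":[0,-1.9,0],"twist":[0,0,0],"jaw":4.2},
  {"travel":[0,-2.2,0],"twist":[0,0,0],"jaw":4.2},
  {"travel":[0,-2.4,0],"twist":[0,0,0],"jaw":4.2},
  {"travel":[0,-2.5,0],"twist":[0,0,0],"jaw":4.2},
  {"travel":[0,-2.5,0],"twist":[0,0,0],"jaw":4.2},
  {"travel":[0,-2.5,0],"twist":[0,0,0],"jaw":4.2},
])

```text
clock: 6.78
tcp_pos: [527.9, -71.2, 152.7]
eef_rot: [0.061, 0.998, 0.0, 0.001]
contact_force: [0.6, 3.4, 2.8]
width: 42.1
finger_force: 1.9
```

Run:
```python
from h import *
tyre('w7.png',[529.6,-62.3],83.2)
o=get_obs();print(o['contact_force'],o['finger_force'],o['torque'])
```

```text
tyre lateral [-29.2  -1.8  21.8] 5972
[-0.07462615  3.42192825  2.24453227] 1.9487150805070996 [ 1.15341342 -0.13036481  0.0405683 ]
```

>>> servo_tool([
  {"travel":[0,-0.1,0],"twist":[0,0,0],"jaw":4.2},
  {"travel":[0,-0.25,0],"twist":[0,0,0],"jaw":4.2},
  {"travel":[0,-0.25,0],"twist":[0,0,0],"jaw":4.2},
  {"travel":[0,-0.25,0],"twist":[0,0,0],"jaw":4.2},
])

```text
clock: 7.17
tcp_pos: [528.3, -72.1, 152.8]
eef_rot: [0.061, 0.998, 0.002, 0.001]
contact_force: [0.6, 10.5, 2.4]
width: 41.9
finger_force: 5.2
```

Run:
```python
from h import *
s=snap('wrist','w8.png');P=world(s)
# tyre edges at fixed image rows, lateral, in depth 174+
y=np.radians(83.2);Y=np.array([np.cos(y),np.sin(y)])
for f in ('w1.png','w6.png','w8.png'):
    s=load(f);P=world(s);d=P[...,:2]-[529.6,-62.3];t=d@Y;a=d@np.array([Y[1],-Y[0]])
    b=(P[...,2]>168)&(P[...,2]<186)&(a>-45)&(a<-18)&(abs(t)<40);print(f,np.percentile(t[b],[1,50,99]).round(1),b.sum())
```

```text
w1.png [-12.3   2.3  17. ] 1394
w6.png [-6.4  7.5 22.6] 2945
w8.png [-18.   -2.6  11.3] 2976
```

Both stops were reached (10 N at each). The TCP midpoint y=-60.65 gives a bias of about +1.7 mm against the top-camera estimate. Now I'll leave and locate the mallet handle.

>>> servo_tool([
  {"travel":[0,0.5,0],"twist":[0,0,0],"jaw":4.2},
  {"travel":[0,0.9,0],"twist":[0,0,0],"jaw":4.2},
  {"travel":[0,0.9,-1.5],"twist":[0,0,0],"jaw":4.2},
  {"travel":[0,0.9,-4.5],"twist":[0,0,0],"jaw":4.2},
  {"travel":[0,0.5,-5.5],"twist":[0,0,0],"jaw":4.2},
  {"travel":[0,-2,-5.5],"twist":[0,0,0],"jaw":5},
  {"travel":[0,-5,-5.5],"twist":[0,0,0],"jaw":6},
  {"travel":[1.5,-8,-5.5],"twist":[0,0,0],"jaw":6},
  {"travel":[3.5,-11,-5.5],"twist":[0,0,0],"jaw":6},
  {"travel":[5.5,-14,-4],"twist":[0,0,0],"jaw":6},
  {"travel":[7,-16,-2],"twist":[0,0,0],"jaw":6},
  {"travel":[7,-16,-2],"twist":[0,0,0],"jaw":6},
])

```text
clock: 8.22
tcp_pos: [431.7, -226.0, 168.5]
eef_rot: [0.064, 0.998, 0.001, -0.005]
contact_force: [-0.4, -0.2, -0.9]
width: 59.9
finger_force: 0.0
```

Run:
```python
from h import *
def an(s,n):
    P=world(s);hsv=cv2.cvtColor(s['image'],cv2.COLOR_RGB2HSV);H,S,V=[hsv[...,i].astype(int) for i in range(3)];z=P[...,2]
    reg=(P[...,0]>280)&(P[...,0]<520)&(P[...,1]<-150)&(P[...,1]>-300)
    q=P[reg&((H<6)|(H>174))&(S>140)&(z>70)&(z<90)];print(n,'headtop',len(q),np.median(q[:,2]).round(1) if len(q) else'',cv2.minEnclosingCircle(q[:,:2].astype(np.float32)) if len(q) else'')
    q=P[reg&(H>8)&(H<25)&(S>60)&(z>43)&(z<60)]
    if len(q): print('wood',len(q),np.median(q,0).round(1),cv2.minAreaRect(q[:,:2].astype(np.float32)))
    q=P[reg&(z>40)&(z<62)&(S<120)]
    if len(q): print('grip',len(q),np.median(q,0).round(1),cv2.minAreaRect(q[:,:2].astype(np.float32)))
an(load('top0.png'),'top');an(load('scene0.png'),'scene')
s,P,T=tips('w9.png');an(s,'wrist')
o=get_obs();print(o['tcp_pos'],o['width'],o['joint_positions'])
for v in (265,268,270,274,278): print(v,[(int(T[v,u,0]),int(T[v,u,1]),int(T[v,u,2])) if T[v,u,0]==T[v,u,0] else None for u in range(180,236,6)])
tyre('top',[529.6,-62.3],83.2,snap('top','top10.png'))
```

```text
top headtop 141 76.6 ((476.763916015625, -231.8333740234375), 20.911876678466797)
wood 100 [ 432.7 -234.7   48.2] ((432.7628173828125, -235.04605102539062), (50.776573181152344, 19.903038024902344), 0.9149652123451233)
grip 307 [ 391.7 -237.2   49.4] ((408.91094970703125, -235.39437866210938), (159.1156463623047, 27.555118560791016), 8.075335502624512)
scene headtop 131 76.4 ((476.3371276855469, -229.16787719726562), 22.324745178222656)
wood 116 [ 435.1 -229.5   48.1] ((435.2648620605469, -233.08103942871094), (60.871070861816406, 24.694934844970703), 5.043615818023682)
grip 383 [ 392.  -230.2   48.6] ((409.9302978515625, -232.58303833007812), (161.1751251220703, 31.632097244262695), 6.3698883056640625)
-1 2700 tip z(tool) [-24.4 -17.5 -15.2] at [  5.  -29.9 -18.2]
1 2683 tip z(tool) [-24.7 -17.5 -15.4] at [  4.8  30.2 -18.2]
wrist headtop 1785 78.3 ((478.72259521484375, -230.04766845703125), 21.098804473876953)
wood 1335 [ 433.7 -233.2   50.2] ((435.5664367675781, -233.64002990722656), (56.740901947021484, 20.424638748168945), 4.296114444732666)
grip 4208 [ 385.6 -236.5   51.3] ((40
[... 464 characters left out ...]
-96, 169), (-85, -90, 170), (-85, -83, 169), (-85, -76, 169), (-85, -69, 169), (-85, -63, 169), (-85, -56, 169), (-85, -50, 170), (-85, -43, 169)]
270 [(-87, -103, 168), (-88, -97, 170), (-87, -89, 168), (14, -34, -18), (14, -31, -19), (-88, -70, 170), (-87, -63, 169), (-87, -56, 168), (-87, -50, 169), (-87, -43, 168)]
274 [(-92, -103, 169), (-92, -97, 169), (-92, -90, 168), (14, -33, -23), (14, -31, -23), (11, -29, -17), (-93, -64, 171), (-93, -57, 169), (-93, -50, 170), (-93, -43, 169)]
278 [(-98, -104, 170), (-98, -97, 170), (14, -35, -27), (14, -32, -26), (13, -30, -25), (9, -29, -17), (-98, -63, 169), (-97, -57, 168), (-98, -50, 169), (-98, -43, 170)]
tyre lateral [-14.8  -3.9   9.2] 62
```

View pics/w9.png

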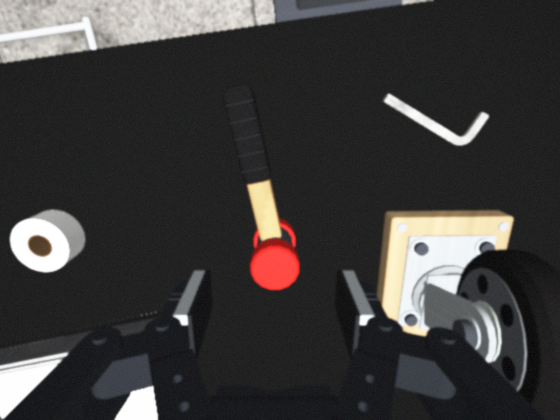

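The wrist view shows the mallet's head at (275,265) and its wooden handle at (265,210), with nothing close by. The handle lies at a yaw of 4.2° and the grip point is at (432,-233).

Run:
```python
from h import *
plan([432.1,-232.3,6],94.2)
```

```text
travel cm [ 0.33 -0.73 16.56] twist [ -0.   -0.2 -11.3]
```

>>> servo_tool([
  {"travel":[0.3,-0.7,2],"twist":[0,0,-6],"jaw":6},
  {"travel":[0.3,-0.7,5],"twist":[0,0,-11.3],"jaw":6},
  {"travel":[0.3,-0.7,8],"twist":[0,0,-11.3],"jaw":6},
  {"travel":[0.3,-0.7,11],"twist":[0,0,-11.3],"jaw":6},
  {"travel":[0.3,-0.7,13],"twist":[0,0,-11.3],"jaw":6},
  {"travel":[0.3,-0.7,13],"twist":[0,0,-11.3],"jaw":6},
  {"travel":[0.3,-0.7,13],"twist":[0,0,-11.3],"jaw":6},
])

```text
clock: 8.9
tcp_pos: [435.2, -230.8, 42.3]
eef_rot: [-0.039, 0.999, -0.0, -0.001]
contact_force: [0.7, 0.8, -0.0]
width: 60.2
finger_force: 0.0
```

Run:
```python
from h import *
o=get_obs();print(o['tcp_pos'],o['contact_force'])
s,P,T=tips('w11.png')
hsv=cv2.cvtColor(s['image'],cv2.COLOR_RGB2HSV);H,S,V=[hsv[...,i].astype(int) for i in range(3)]
q=T[(H>8)&(H<25)&(S>60)&(P[...,2]>43)&(P[...,2]<60)&(abs(T[...,1])<40)]
print('wood tool frame',np.median(q,0).round(1),cv2.minAreaRect(q[:,:2].astype(np.float32)))
plan([432.1,-232.3,6],94.2)
```

```text
[ 435.20252958 -230.75345378   42.29140121] [ 0.73792714  0.84466905 -0.04841582]
-1 13449 tip z(tool) [-6.6 -3.2  3. ] at [ 24.6 -14.3  -3.6]
1 9775 tip z(tool) [-6.3 -2.6  3. ] at [ 9.4  8.8 -3.1]
wood tool frame [ 3.1 -8.  -6. ] ((0.30364990234375, -2.452899932861328), (56.9976921081543, 20.72178840637207), 0.23642577230930328)
travel cm [ 0.41 -0.1   3.74] twist [-0.1  0.1  0.2]
```

>>> servo_tool([
  {"travel":[0.3,-0.2,1.2],"twist":[0,0,0],"jaw":6},
  {"travel":[0.3,-0.2,2.4],"twist":[0,0,0],"jaw":6},
  {"travel":[0.3,-0.2,3.5],"twist":[0,0,0],"jaw":6},
  {"travel":[0.3,-0.2,3.5],"twist":[0,0,0],"jaw":6},
  {"travel":[0.3,-0.2,3.5],"twist":[0,0,0],"jaw":3},
  {"travel":[0.3,-0.2,3.5],"twist":[0,0,0],"jaw":1},
  {"travel":[0.3,-0.2,3.5],"twist":[0,0,0],"jaw":1},
  {"travel":[0.3,-0.2,3.5],"twist":[0,0,0],"jaw":1},
  {"travel":[0.3,-0.2,3.5],"twist":[0,0,0],"jaw":1},
  {"travel":[0.3,-0.2,3.5],"twist":[0,0,0],"jaw":1},
], newtons=100)

```text
clock: 9.78
tcp_pos: [432.7, -233.5, 8.9]
eef_rot: [-0.038, 0.999, -0.0, 0.001]
contact_force: [0.5, 0.8, 5.5]
width: 18.6
finger_force: 97.2
```

>>> servo_tool([
  {"travel":[0,0,-2],"twist":[0,0,0],"jaw":1},
  {"travel":[0,0,-5],"twist":[0,0,0],"jaw":1},
  {"travel":[0,0,-8],"twist":[0,0,0],"jaw":1},
  {"travel":[0,0,-11],"twist":[0,0,0],"jaw":1},
  {"travel":[0,0,-14],"twist":[0,0,0],"jaw":1},
  {"travel":[0,0,-17],"twist":[0,0,0],"jaw":1},
  {"travel":[0,0,-18.5],"twist":[0,0,0],"jaw":1},
  {"travel":[0,0,-18.5],"twist":[0,0,0],"jaw":1},
  {"travel":[0,0,-18.5],"twist":[0,0,0],"jaw":1},
  {"travel":[0,0,-18.5],"twist":[0,0,0],"jaw":1},
])

```text
clock: 10.62
tcp_pos: [429.8, -232.5, 190.3]
eef_rot: [-0.037, 0.999, 0.001, -0.002]
contact_force: [0.0, 0.5, -5.1]
width: 18.5
finger_force: 98.6
```

```bash
cat >> h.py <<'E'
def mallet(f,cam='wrist'):
    s=snap(cam,f);P=world(s);o=get_obs();R=Ro.from_quat(o['eef_rot']).as_matrix();T=(P-o['tcp_pos'])@R
    hsv=cv2.cvtColor(s['image'],cv2.COLOR_RGB2HSV);H,S,V=[hsv[...,i].astype(int) for i in range(3)]
    m=((H<6)|(H>174))&(S>140)&(abs(T[...,0]+46)<50)&(abs(T[...,1])<50)
    q=T[m];print(cam,'red',len(q))
    for lo in range(-60,60,6):
        k=(q[:,2]>lo)&(q[:,2]<=lo+6)
        if k.sum()>15: c,r=cv2.minEnclosingCircle(q[k][:,:2].astype(np.float32)); print(' toolz',lo,k.sum(),np.round(c,1),round(r,1),q[k].mean(0).round(1))
    p=q[q[:,2]<q[:,2].min()+8]
    hi=q[:,2]<np.percentile(q[:,2],2)+7
    c=q[hi].mean(0);u=np.linalg.svd(q[hi]-c)[2][2];print(' top plane n',(u*np.sign(u[2])).round(3),'centre',c.round(1),'world',(c@R.T+o['tcp_pos']).round(1))
    return s,P,T
E
python3 - <<'E'
from h import *
o=get_obs();print(o['tcp_pos'],o['contact_force'],o['finger_force'],o['width'],o['joint_positions'])
mallet('w12.png');mallet('s12.png','scene')
E
```

```text
[ 429.80882288 -232.486734    190.30992593] [ 0.02895382  0.52635724 -5.11625878] 98.63542556762695 18.505864631082677 [-0.1635319   0.18028636 -0.35798642 -0.00146106 -1.03706068 -1.33160403]
wrist red 144
 toolz -54 136 [-27.2   1.1] 6.4 [-26.3   1.  -51.6]
 top plane n [0.832 0.011 0.554] centre [-26.3   1.  -51.5] world [ 456.3 -229.8  241.5]
scene red 178
 toolz -12 25 [-42.4   9.1] 16.8 [-38.5  14.7  -8.1]
 toolz -6 23 [-41.4   7.7] 17.5 [-36.8  14.1  -3.5]
 toolz 0 24 [-43.8   5.2] 18.9 [-39.4  14.9   3. ]
 top plane n [0.097 0.003 0.995] centre [-48.4   5.2 -67.3] world [ 478.3 -224.1  257.3]
```

The mallet is held. I'll raise it a little and carry it over the pin.

Run:
```python
from h import *
plan([489.3,-5.7,222],83.2)
```

```text
travel cm [-7.59 22.2  -3.18] twist [ 0.1 -0.3 11.1]
```

>>> servo_tool([
  {"travel":[0,0.5,-1.5],"twist":[0,0,1],"jaw":1},
  {"travel":[0,2,-3.2],"twist":[0,0,2],"jaw":1},
  {"travel":[-1,4.5,-3.2],"twist":[0,0,4],"jaw":1},
  {"travel":[-2,7,-3.2],"twist":[0,0,5],"jaw":1},
  {"travel":[-3,9.5,-3.2],"twist":[0,0,6],"jaw":1},
  {"travel":[-4,12,-3.2],"twist":[0,0,7.5],"jaw":1},
  {"travel":[-5,14.5,-3.2],"twist":[0,0,9],"jaw":1},
  {"travel":[-6,17,-3.2],"twist":[0,0,10],"jaw":1},
  {"travel":[-7,19.5,-3.2],"twist":[0,0,11],"jaw":1},
  {"travel":[-7.5,21.5,-3.2],"twist":[0,0,11],"jaw":1},
  {"travel":[-7.6,22.2,-3.2],"twist":[0,0,11],"jaw":1},
  {"travel":[-7.6,22.2,-3.2],"twist":[0,0,11],"jaw":1},
])

```text
clock: 11.72
tcp_pos: [490.2, -4.8, 222.8]
eef_rot: [0.057, 0.998, -0.0, -0.002]
contact_force: [-0.3, -0.4, -3.4]
width: 18.5
finger_force: 98.5
```

Run:
```python
from h import *
mallet('w13.png');s,P,T=mallet('s13.png','scene')
o=get_obs();print(o['tcp_pos'],o['contact_force'])
plan([489.3,-5.7,222],83.2)
print(cv2.projectPoints(np.array([[535.5,-11.5,158],[535.5,-11.5,209]],float),s['rvec'],s['tvec'],s['camera_matrix'],s['dist'])[0].reshape(-1,2))
im=s['image'][100:260,230:390];cv2.imwrite('pics/s13c.png',cv2.cvtColor(cv2.resize(im,None,fx=3.5,fy=3.5,interpolation=3),cv2.COLOR_RGB2BGR))
```

```text
wrist red 140
 toolz -54 132 [-26.3   1.6] 6.2 [-26.    1.6 -51.4]
 top plane n [ 0.841 -0.001  0.541] centre [-26.1   1.6 -51.3] world [516.2  -7.2 274.3]
scene red 96
 toolz -12 23 [-40.8  14.2] 16.1 [-38.6  16.9  -8.8]
 toolz -6 17 [-41.5  13.2] 14.8 [-36.7  15.8  -2.7]
 toolz 0 20 [-38.2  15. ] 15.1 [-36.2  16.2   3.3]
 top plane n [-0.281  0.893  0.351] centre [ -8.5  31.5 -94.8] world [502.2  23.9 318.2]
[489.88698518  -6.44300869 223.38913562] [ 0.39147777 -0.68277999 -3.93270983]
travel cm [0.07 0.07 0.14] twist [-0.1 -0.1  0.1]
[[307.20526217 203.7944762 ]
 [308.45097982 189.36596302]]
```

View pics/s13c.png

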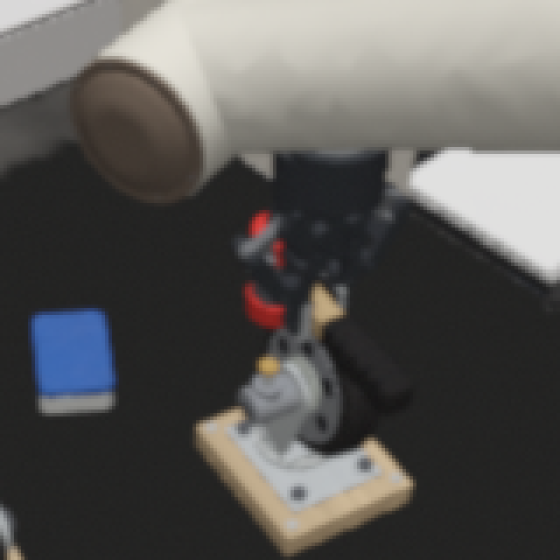

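The scene crop shows the mallet's lower red face (265,320) directly above the brass pin (268,362). Lowering it.

>>> servo_tool([
  {"travel":[0,0,1.5],"twist":[0,0,0],"jaw":1},
  {"travel":[0,0,3],"twist":[0,0,0],"jaw":1},
  {"travel":[0,0,4.2],"twist":[0,0,0],"jaw":1},
  {"travel":[0,0,4.8],"twist":[0,0,0],"jaw":1},
  {"travel":[0,0,5.2],"twist":[0,0,0],"jaw":1},
  {"travel":[0,0,5.5],"twist":[0,0,0],"jaw":1},
  {"travel":[0,0,5.7],"twist":[0,0,0],"jaw":1},
  {"travel":[0,0,5.7],"twist":[0,0,0],"jaw":1},
  {"travel":[0,0,5.7],"twist":[0,0,0],"jaw":1},
], newtons=120)

```text
clock: 12.57
tcp_pos: [491.0, -6.1, 168.0]
eef_rot: [0.058, 0.998, 0.0, 0.001]
contact_force: [-0.1, -0.5, -4.1]
width: 18.2
finger_force: 119.6
```

>>> servo_tool([
  {"travel":[0,0,0.3],"twist":[0,0,0],"jaw":1},
  {"travel":[0,0,0.6],"twist":[0,0,0],"jaw":1},
  {"travel":[0,0,0.8],"twist":[0,0,0],"jaw":1},
  {"travel":[0,0,0.8],"twist":[0,0,0],"jaw":1},
  {"travel":[0,0,0.8],"twist":[0,0,0],"jaw":1},
])

```text
clock: 12.98
tcp_pos: [491.2, -6.0, 160.0]
eef_rot: [0.058, 0.998, 0.0, 0.001]
contact_force: [-1.3, 0.0, 2.5]
width: 18.2
finger_force: 120.3
```

Contact: the z force went from -4 to +2.5 N, which is about the 7 N the pin needs. Continuing.

>>> servo_tool([
  {"travel":[0,0,0.3],"twist":[0,0,0],"jaw":1},
  {"travel":[0,0,0.6],"twist":[0,0,0],"jaw":1},
  {"travel":[0,0,0.8],"twist":[0,0,0],"jaw":1},
  {"travel":[0,0,0.8],"twist":[0,0,0],"jaw":1},
  {"travel":[0,0,0.8],"twist":[0,0,0],"jaw":1},
])

```text
clock: 13.4
tcp_pos: [491.1, -6.1, 153.5]
eef_rot: [0.058, 0.998, -0.0, 0.001]
contact_force: [-6.9, 0.8, 12.9]
width: 18.3
finger_force: 122.1
```

Run:
```python
from h import *
s=snap('scene','s14.png')
im=s['image'][100:260,230:390];cv2.imwrite('pics/s14c.png',cv2.cvtColor(cv2.resize(im,None,fx=3.5,fy=3.5,interpolation=3),cv2.COLOR_RGB2BGR))
```

>>> servo_tool([
  {"travel":[0,0,0.2],"twist":[0,0,0],"jaw":1},
  {"travel":[0,0,0.4],"twist":[0,0,0],"jaw":1},
  {"travel":[0,0,0.4],"twist":[0,0,0],"jaw":1},
  {"travel":[0,0,0.4],"twist":[0,0,0],"jaw":1},
])

```text
clock: 13.78
tcp_pos: [491.0, -6.2, 152.9]
eef_rot: [0.057, 0.998, -0.0, 0.002]
contact_force: [-17.4, 1.8, 31.6]
width: 18.4
finger_force: 124.9
```

Run:
```python
from h import *
o=get_obs();print(o['contact_force'],o['torque'])
```

```text
[-17.37866383   1.77542761  31.61165096] [0.80261527 3.91703143 0.1074625 ]
```

It's a hard stop: +19 N over 0.6 mm at the expected height. I'll lift and check the pin before putting the mallet down.

>>> servo_tool([
  {"travel":[0,0,-1],"twist":[0,0,0],"jaw":1},
  {"travel":[0,0,-3],"twist":[0,0,0],"jaw":1},
  {"travel":[0,0,-5.5],"twist":[0,0,0],"jaw":1},
  {"travel":[0,0,-7.5],"twist":[0,0,0],"jaw":1},
  {"travel":[0,-2.5,-7.8],"twist":[0,0,0],"jaw":1},
  {"travel":[0.5,-5.5,-7.8],"twist":[0,0,-2],"jaw":1},
  {"travel":[1,-8.5,-7.8],"twist":[0,0,-4],"jaw":1},
  {"travel":[2,-11.5,-7.8],"twist":[0,0,-6],"jaw":1},
  {"travel":[3,-14.5,-7.8],"twist":[0,0,-8],"jaw":1},
  {"travel":[4.5,-17.5,-7.8],"twist":[0,0,-10],"jaw":1},
  {"travel":[6,-20.5,-7.8],"twist":[0,0,-11],"jaw":1},
  {"travel":[7,-22.4,-7.8],"twist":[0,0,-11],"jaw":1},
])

```text
clock: 14.78
tcp_pos: [392.6, -221.7, 223.7]
eef_rot: [-0.037, 0.999, 0.001, -0.002]
contact_force: [0.7, -0.2, -4.0]
width: 18.5
finger_force: 119.2
```

Run:
```python
from h import *
for n in ('top','scene'):
    s=snap(n,n+'15.png');P=world(s);hsv=cv2.cvtColor(s['image'],cv2.COLOR_RGB2HSV);H,S,V=[hsv[...,i].astype(int) for i in range(3)]
    b=(H>10)&(H<28)&(S>90)&(np.hypot(P[...,0]-536,P[...,1]+11)<14)&(P[...,2]>120);print(n,'pin',b.sum(),np.median(P[b],0).round(1),P[b][:,2].max())
    tyre(n,[529.6,-62.3],83.2,s); tyre(n,[529.6,-62.3],83.2,load(n+'0.png'))
mallet('s16.png','scene')
o=get_obs();print(o['tcp_pos'],o['contact_force'],o['width'])
plan([432.5,-232,60],94.2)
```

```text
top pin 16 [535.9 -13.2 143.7] 148.47768194551762
tyre lateral [-11.8   2.2  14.9] 133
tyre lateral [-12.1   1.9  15.7] 145
scene pin 17 [536.9  -9.5 143.3] 146.80027956736154
tyre lateral [-9.9  3.7 15.7] 114
tyre lateral [-9.5  3.2 15.5] 110
scene red 190
 toolz -12 26 [-39.   11.2] 15.6 [-37.3  15.7  -8.8]
 toolz -6 25 [-36.9   9.8] 16.6 [-34.5  13.   -2.8]
 toolz 0 23 [-35.3   7.8] 16.5 [-33.9  13.1   3.2]
 top plane n [ 0.013 -0.015  1.   ] centre [-46.9   4.7 -66.9] world [ 440.2 -213.1  290.8]
[ 393.607549   -221.12206188  223.94411651] [-0.22977585  0.06421329 -3.49147404] 18.217356477875754
travel cm [-3.83 -1.39 16.39] twist [ 0.1 -0.1 -0.1]
```

The pin is home (head at about 144–145 mm in both views) and the tyre is square. Putting the mallet back.

>>> servo_tool([
  {"travel":[-1.5,-0.5,2],"twist":[0,0,0],"jaw":1},
  {"travel":[-3,-1,5],"twist":[0,0,0],"jaw":1},
  {"travel":[-3.8,-1.4,8],"twist":[0,0,0],"jaw":1},
  {"travel":[-3.8,-1.4,11],"twist":[0,0,0],"jaw":1},
  {"travel":[-3.8,-1.4,14],"twist":[0,0,0],"jaw":1},
  {"travel":[-3.8,-1.4,16.5],"twist":[0,0,0],"jaw":1},
  {"travel":[-3.8,-1.4,18.5],"twist":[0,0,0],"jaw":1},
  {"travel":[-3.8,-1.4,20],"twist":[0,0,0],"jaw":1},
  {"travel":[-3.8,-1.4,20.6],"twist":[0,0,0],"jaw":1},
  {"travel":[-3.8,-1.4,20.6],"twist":[0,0,0],"jaw":1},
  {"travel":[-3.8,-1.4,20.6],"twist":[0,0,0],"jaw":1},
])

```text
clock: 15.85
tcp_pos: [434.7, -231.3, 19.4]
eef_rot: [-0.038, 0.999, -0.0, 0.0]
contact_force: [0.7, 0.3, -3.4]
width: 18.4
finger_force: 119.3
```

>>> servo_tool([
  {"travel":[0,0,0.3],"twist":[0,0,0],"jaw":1},
  {"travel":[0,0,0.6],"twist":[0,0,0],"jaw":1},
  {"travel":[0,0,0.9],"twist":[0,0,0],"jaw":1},
  {"travel":[0,0,1.0],"twist":[0,0,0],"jaw":1},
  {"travel":[0,0,1.0],"twist":[0,0,0],"jaw":1},
  {"travel":[0,0,1.0],"twist":[0,0,0],"jaw":1},
])

```text
clock: 16.35
tcp_pos: [434.1, -231.6, 9.6]
eef_rot: [-0.038, 0.999, -0.0, 0.0]
contact_force: [-0.0, -0.5, -4.2]
width: 18.2
finger_force: 119.3
```

>>> servo_tool([
  {"travel":[0,0,0.1],"twist":[0,0,0],"jaw":1},
  {"travel":[0,0,0.2],"twist":[0,0,0],"jaw":1},
  {"travel":[0,0,0.2],"twist":[0,0,0],"jaw":1},
  {"travel":[0,0,0.2],"twist":[0,0,0],"jaw":1},
])

```text
clock: 16.68
tcp_pos: [434.1, -231.7, 9.0]
eef_rot: [-0.038, 0.999, -0.0, 0.0]
contact_force: [-4.8, 2.8, 7.9]
width: 18.0
finger_force: 121.4
```

It's on the worktop (force now upward). Releasing and rising.

>>> servo_tool([
  {"travel":[0,0,0],"twist":[0,0,0],"jaw":2.5},
  {"travel":[0,0,0],"twist":[0,0,0],"jaw":4},
  {"travel":[0,0,0],"twist":[0,0,0],"jaw":6},
  {"travel":[0,0,0],"twist":[0,0,0],"jaw":6},
  {"travel":[0,0,0],"twist":[0,0,0],"jaw":6},
  {"travel":[0,0,-3],"twist":[0,0,0],"jaw":6},
  {"travel":[0,0,-6],"twist":[0,0,0],"jaw":6},
  {"travel":[0,0,-9],"twist":[0,0,0],"jaw":6},
  {"travel":[0,0,-12],"twist":[0,0,0],"jaw":6},
  {"travel":[0,0,-16],"twist":[0,0,0],"jaw":6},
  {"travel":[0,0,-16],"twist":[0,0,0],"jaw":6},
  {"travel":[0,0,-16],"twist":[0,0,0],"jaw":6},
], newtons=20)

```text
clock: 17.68
tcp_pos: [435.6, -231.8, 169.9]
eef_rot: [-0.038, 0.999, -0.001, 0.003]
contact_force: [-1.2, -0.0, -0.3]
width: 59.6
finger_force: 0.0
```

Run:
```python
from h import *
o=get_obs();print(o['tcp_pos'],o['contact_force'],o['width'])
s=snap('wrist','w20.png');P=world(s);hsv=cv2.cvtColor(s['image'],cv2.COLOR_RGB2HSV);H,S,V=[hsv[...,i].astype(int) for i in range(3)];z=P[...,2]
reg=(P[...,0]>280)&(P[...,0]<520)&(P[...,1]<-150)&(P[...,1]>-300)
q=P[reg&((H<6)|(H>174))&(S>140)&(z>60)];c=q.mean(0);print('head top',len(q),np.median(q,0).round(1),np.linalg.svd(q-c)[2][2].round(3))
q=P[reg&(H>8)&(H<25)&(S>60)&(z>30)];print('wood',np.median(q,0).round(1))
for n in ('top','scene'): tyre(n,[529.6,-62.3],83.2,snap(n,n+'20.png'))
```

```text
[ 435.59173496 -231.79434005  169.88180524] [-1.17685722 -0.0391784  -0.3330911 ] 59.57681298710049
head top 1952 [ 475.4 -228.1   78.2] [-0.201 -0.013  0.98 ]
wood [ 434.4 -230.3   50.2]
tyre lateral [-10.2   3.7  15.2] 77
tyre lateral [-9.9  4.8 15.9] 113
```

View pics/scene20.png

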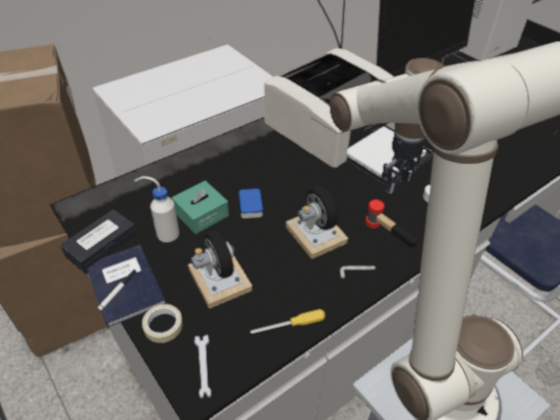

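The scene view shows the mallet standing at (375,214) and clear of everything, with the gripper up, the castors square and the bystanders where they were. Handing in.

```bash
python3 -c "
from workcell import ticket
print(ticket.close_job())"
```

```text
the job is handed in; nothing more can be done
None
```

The right-hand castor was the loose one: I tipped its wheel to the left stop and then the right, drove its pin home with the mallet, stood the mallet back on the worktop and handed the job in; no verdict came back.

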